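Hang the power screwdriver on the sprung balancer hook

ROBOT

A 6-joint arm with a two-finger parallel gripper is mounted at the origin on the work surface. World frame = base frame: x ahead of the robot, y to its left, z up, the work surface at z = 0. Lengths are in mm, angles in rad, forces in N, time in s.
With the tool pointing down it reaches from about 350 to 775 mm from the base axis. Payload 7.3 kg.
Tool frame: the origin (TCP) lies midway between the tips of the shut fingers; the grasp point (between the pads) lies 19 mm behind it (bot.hold_point_z is the distance from the TCP to the grasp point, in mm); z points along the fingers, y is the direction in which the jaws open and shut (so a half turn about z gives the same grasp; the last joint's range is limited). The gripper opens to 92 mm and grips with 3 to 60 N. Pads are 19 mm wide; open, the fingers measure 130 mm over their backs; the gripper's body (75 mm by 190 mm) begins 47 mm behind the grasp point.
Start: joints at [-1.465, 0.342, 1.524, -0, 1.275, -0.146], TCP at [130.825, -508.462, 190.941] pointing down, gripper open.
Joint ranges: [-2.53, 2.53], [-0.77, 2.02], [0.04, 2.7], [-1, 4.14], [0.28, 2.66], [-3.11, 3.11]. Speed limits (rad/s): [2.57, 2.57, 3.14, 3.14, 3.14, 3.14].

INTERFACE

Orientations are given as [roll, pitch, yaw] about the fixed x, y, z axes, in that order (R = Rz(yaw) Ry(pitch) Rx(roll)).
In Python, from plant import bot gives the robot as it stands.
- The arm moves only by the tool servo_tool, never from a script. Its argument "series" is a list of rows, each a list of 5 numbers: the opening, from 0 (shut) to 1 (fully open), then the shift along the tool's x, y, z each as a share of 50 mm, from -1 to 1, then the turn about the tool's z as a share of 90 degrees, from -1 to 1. In form: [[gripper, tx, ty, tz, spin], ...]. A call has 1 to 20 rows; each row shifts and turns the commanded pose from where the row before left it, along the tool's axes as they then stand; what a row does not reach is not made up. A row lasts 1/8 s, in which the tool goes at most 62.5 mm and 10.7 degrees, less where a joint would pass 70% of its speed; a pose out of reach is approached as far as the arm can. A call with a number of a shift or a turn outside -1 to 1 is refused whole. A call with a gripper value outside its range is refused whole. The fingers move at their own pace and stop on an object; the grip force is fixed at half the most. Time passes only in rows, so rows that do not move let the fingers close. It gives the time, the measured TCP pose, the force and the opening at its end, in the units of the state.
- bot.get_obs(): the state, without advancing time (a new reading comes with each control period).
- bot.capture(name): name is "scene" or "top" or "wrist"; returns the picture (420x560x3 uint8, red, green, blue); there is no depth.
- bot.camera_model(name): a dict with "mtx" (3x3 intrinsics, pixels), "world_from_camera" (4x4, takes a point from camera to world coordinates). Camera axes: x right, y up, looking along -z (the intrinsics and any distortion apply to the point x, -y, -z); pixel columns grow to the right and rows downward; lengths in mm; the calibration is good to about 2 mm. A picture is of the moment at which its call begins: read the wrist's pose just before it. camera_model takes no time and is no camera call; for the wrist camera it gives the pose at the moment of the call.
- bot.close_job(): hands the job in, once; it reports no verdict.
Trained networks look in the newest picture that a camera, given by its name, has taken for a name from the list of things; names that differ only in an ending like _2 or _b are one class to them, and where a whole thing is asked for, a point or a joint stands for the part that bears it (a point fixed in the world has none). Each returns a list of dicts, best first, with "p" (0 to 1); they miss things now and then, are a little off and sometimes report something else, mostly with a low value. They report only what shows in the picture. A call takes as long as a camera call. They do not tell look-alikes from the thing itself.
- bot.outline_of(camera, label): "mask" (420x560 bool, what is visible of it).
- bot.pinpoint(camera, label): "point" ([x, y, z] in mm, in the coordinates of the camera as it stood for that picture, good to about 4 mm: a listed point, or the origin of a listed thing).
The state is a dict: "time": time; "joint_positions": joint angles; "dq": joint speeds; "tau": joint torques, N m; "tool_pos": TCP position; "tcp_rot": TCP orientation; "contact_force": force on the tool from outside, world axes, zero at the start; "moment": the same for the moment, N m; "grip_width": finger opening in mm.
Only numpy, scipy, OpenCV 4.12 (cv2) and the standard library are available. Lean on these libraries where they do the work, as an engineer would, in place of code of your own. Each camera call takes 0.05 s, during which the arm holds its last target.

TASK

Pull the retracting hook down by its red grip, slide it sideways into the steel eye on the power screwdriver standing in the grey holder, without knocking the eye hard, and let hook and screwdriver rise gently, never flying up, until the hook is fully retracted. Then let go, leaving the screwdriver hanging still on the hook, clear of the holder. Do not touch the screwdriver with the gripper, and leave the bowl, jar and bin where they are.

Things in the scene. Friction and masses are not known exactly. Their poses are not given: they have to be found in the camera images.
- stand: fixed balancer stand: dark foot plate 130 x 300 x 14 mm with an aluminium mast (36 x 50 mm, 340 mm high, blue drum behind it) 200 mm along its own +x from its origin. Origin on the bench, z up; +x points away from the robot, turned by the stand's yaw (up to 0.35). The hook hangs over the line x = 0 of this frame and slides along the stand's y
- carriage (a joint): how far the hook is pulled down, m: 0 fully retracted (up), 0.13 lowest. A spring pulls it up with about 8.5 N at 0, rising by 3 N per 100 mm; let go, it flies back up
- trolley: carries grip and hook; goes up and down with the carriage and slides along the stand's y (1 N friction, 115 mm either side of the middle, stays where left); never turns. Origin: centre of the underside of the aluminium collar below the grip (diameter 48, 8 mm thick, 305 mm above the bench when retracted); axes as the stand's. A flat arm 18 mm wide runs along +x to the cross rail 147 mm away
- grip (a point): middle of the red grip: upright cylinder, diameter 24 mm, 44 mm tall, on the collar; this point is 22 mm above the collar's top. Free above and all round; fingers can hold it from above, one each side along the stand's y
- saddle (a point): seat of the hook: middle of its level bottom bar, on the centre line, 70 mm below and 14 mm to +y of the trolley's origin. J-hook of 8 mm round bar: the shank comes straight down under the grip, the bottom bar runs along the stand's +y, and the tip, bent up, reaches 22 mm beyond this point to +y and 14 mm above it. It opens upward and enters an eye moving towards the stand's +y
- tool_center (a point): centre of the white power screwdriver with a blue band (loose, about 0.45 kg, diameter 40 mm, 105 mm tall), half-way up its body, whose flat top is 52.5 mm above this point. It stands upright in the holder, with a steel eye on its top (see tool)
- tool: the screwdriver; origin at the centre of its underside. On its axis on top is an upright steel eye of 6 mm wire, opening 30 mm wide along its x and 24 mm high; its y (within 0.2 rad of the stand's y) looks through it. The eye's firm brass stem is set differently each time and NOT measured: the eye's top is 39 to 75 mm above the body's top; the opening lies 6 to 30 mm below the eye's top
- holder: fixed grey cup in which the screwdriver stands: outer diameter 60 mm, bore 43 mm, 45 mm high, floor 8 mm thick; origin at the centre of its underside on the bench
- reflector: bystander: steel bowl, diameter 110 mm, 50 mm high, origin at the centre of its underside
- jar: bystander: amber jar, diameter 60 mm, 85 mm high, origin at the centre of its underside
- bin: bystander: open blue bin, 130 x 100 x 50 mm, origin at the centre of its underside
Mind the look-alikes: they are no part of the job. Leave any turquoise look-alike of the holder alone. There is more than one size of the tool; the one meant has the size given above.

How it is judged:
By the outcome, as a careful person would: the job done as asked, in the order asked, and still so for the second after the job is handed in, with the robot touching nothing.
It also fails if it takes over 58 s, if anything falls off the work surface, if the arm or the gripper's body presses on something with over 40 N, if the wrist force passes 120 N, or if a joint passes its speed limit or range.

## Working session

There is one attempt and no reset: what is moved stays moved. The work goes in short steps, Python scripts to look and compute and a tool call to move; the robot and the scene stay as the last step left them, time stands still between calls to the robot, and variables do not carry over. Pictures are saved under pics/ and viewed, and the job is handed in when it is done.

Besides the shell and the picture viewer there is one more tool, called as name(argument=value, ...) on one line, values as JSON. servo_tool: Moves the arm, as the interface text tells. Shift numbers are shares of 50 mm and turn numbers shares of 90 degrees, none past 1 either way. Its arguments: {"type":"object","properties":{"series":{"type":"array"}},"required":["series"]}

```bash
mkdir -p pics; ls; python3 - <<'E'
from plant import bot
import cv2
print(bot.get_obs())
for n in ("scene","top","wrist"):
    im=bot.capture(n); cv2.imwrite(f"pics/{n}0.png",im[:,:,::-1])
    m=bot.camera_model(n); print(n,m)
print(bot.hold_point_z)
E
```

```text
pics
{'time': 0.0, 'joint_positions': array([-1.46498994e+00,  3.42708088e-01,  1.52504266e+00, -1.41155545e-05,
        1.27539347e+00, -1.45988347e-01]), 'dq': array([-0.00065587,  0.00071675, -0.00155796,  0.00071343, -0.00177259,
        0.00040351]), 'tau': array([-1.29796455e-03, -4.31247103e+01, -2.44223410e+01,  7.15252245e-02,
        5.58954547e-02, -1.22830161e-04]), 'tool_pos': array([ 130.77205456, -507.96315512,  190.24365352]), 'tcp_rot': array([-3.14005562e+00, -2.12353620e-04,  2.51798688e-01]), 'contact_force': array([ 0.23230716, -0.45535151,  0.18460092]), 'moment': array([ 0.12800652, -0.00259481, -0.02896974]), 'grip_width': 91.60062260647899}
scene {'mtx': array([[390.51850617,   0.        , 271.93138129],
       [  0.        , 390.51850617, 216.7234118 ],
       [  0.        ,   0.        ,   1.        ]]), 'world_from_camera': array([[-8.14954336e-01, -4.81573704e-01,  3.22391374e-01,
         8.76186034e+02],
       [ 5.79506593e-01, -6.72733760e-01,  4.60001518e-01,
         4.77929485e+02],
       [-4.64107392e-03,  5.61708158e-01,  8.27322431e-01,
       
[... 472 characters left out ...]
 1.46270363e-02,  1.31527645e-01,  9.91204585e-01,
         1.32600782e+03],
       [ 0.00000000e+00,  0.00000000e+00,  0.00000000e+00,
         1.00000000e+00]])}
wrist {'mtx': array([[306.29854472,   0.        , 275.61778535],
       [  0.        , 306.29854472, 205.15528765],
       [  0.        ,   0.        ,   1.        ]]), 'world_from_camera': array([[ 2.49795844e-01,  9.20918217e-01,  2.99185017e-01,
         2.11243150e+02],
       [-9.68296144e-01,  2.38257835e-01,  7.50718476e-02,
        -4.87018115e+02],
       [-2.14814229e-03, -3.08452333e-01,  9.51237375e-01,
         3.83560151e+02],
       [ 0.00000000e+00,  0.00000000e+00,  0.00000000e+00,
         1.00000000e+00]])}
18.8
```

View pics/scene0.png

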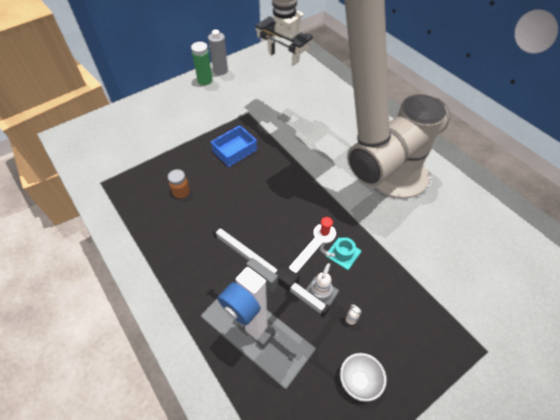

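View pics/top0.png

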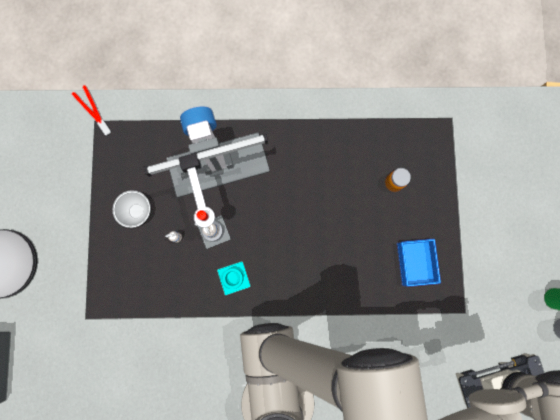

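View pics/wrist0.png

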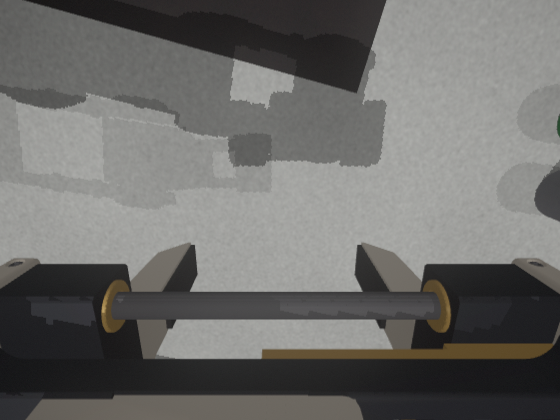

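The scene view shows these items:
- Red grip at (326,226).
- White screwdriver in the grey holder at (322,288).
- Small look-alike screwdriver at (353,315).
- Turquoise holder at (345,250), empty.

The top view shows the grip at (203,215), the tool at (212,231), the small look-alike at (174,237) and turquoise at (234,278).

```bash
cat > h.py <<'E'
from plant import bot
import numpy as np, cv2
def w(cam,p,m=None):
    m=bot.camera_model(cam) if m is None else m
    return (m["world_from_camera"]@np.r_[p,1])[:3]
def proj(cam,P,m=None):
    m=bot.camera_model(cam) if m is None else m
    c=np.linalg.inv(m["world_from_camera"])@np.r_[P,1]; c=c[:3]*[1,-1,-1]
    u=m["mtx"]@c; return u[:2]/u[2]
def ray(cam,px,m=None):
    m=bot.camera_model(cam) if m is None else m
    d=np.linalg.solve(m["mtx"],np.r_[px,1.])*[1,-1,-1]
    T=m["world_from_camera"]; d=T[:3,:3]@d; return T[:3,3],d/np.linalg.norm(d)
def tri(*rs):
    A=0;b=0
    for o,d in rs:
        P=np.eye(3)-np.outer(d,d);A=A+P;b=b+P@o
    return np.linalg.solve(A,b)
E
python3 - <<'E'
from h import *
np.set_printoptions(precision=1,suppress=True)
for c in("scene","top"):
    for l in ("stand","trolley","grip","saddle","tool_center","tool","holder"):
        r=bot.pinpoint(c,l)
        print(c,l,[(round(x["p"],2),w(c,x["point"]),proj(c,w(c,x["point"]))) for x in r])
im=bot.capture("scene")
cv2.imwrite("pics/crop1.png",cv2.resize(im[200:340,260:400,::-1],None,fx=4,fy=4,interpolation=cv2.INTER_CUBIC))
im=bot.capture("top")
cv2.imwrite("pics/crop2.png",cv2.resize(im[180:300,150:270,::-1],None,fx=5,fy=5,interpolation=cv2.INTER_CUBIC))
print(bot.get_obs()["time"])
E
```

```text
scene stand []
scene trolley [(0.89, array([515.2, 166.7, 305.1]), array([323.9, 234. ]))]
scene grip [(0.86, array([513. , 163.2, 337. ]), array([325.2, 224.7]))]
scene saddle [(0.76, array([511.5, 183.2, 239.7]), array([326.7, 252.5]))]
scene tool_center [(0.57, array([507.2, 185.7,  60.9]), array([321.2, 283.8])), (0.46, array([490.9, 300.2,  36.5]), array([352.2, 316.4]))]
scene tool [(0.84, array([509.8, 192.4,  12.3]), array([320.3, 293.2])), (0.47, array([491.4, 298. ,  -0.9]), array([349.3, 320.6]))]
scene holder []
top stand []
top trolley [(0.55, array([516.7, 168.3, 305.2]), array([204.6, 216.5]))]
top grip [(0.88, array([516.7, 173.8, 336.3]), array([200. , 214.9])), (0.27, array([513.8, 189.9,   9.4]), array([213.9, 229.7]))]
top saddle [(0.79, array([513.6, 182.1, 236.8]), array([203.7, 221.2]))]
top tool_center [(0.68, array([508.7, 190.7,  57.6]), array([211.2, 229.9])), (0.6, array([492.2, 302. ,  39.9]), array([174.7, 236.4]))]
top tool [(0.69, array([513. , 167.2, 304.3]), array([205.1, 218.1])), (0.67, array([490.6, 302.8,  -2.9]), array([177.8, 238. ])), (0.52, array([513.6, 189.9,  10.4]), array([213.8, 229.7]))]
top holder [(0.73, array([361. , 129.9,   2.9]), array([233.5, 279.7])), (0.64, array([506.6, 194.8,   1.5]), array([212.7, 232.3]))]
0.95
```

```bash
ls pics
```

```text
crop1.png
crop2.png
scene0.png
top0.png
wrist0.png
```

View pics/crop1.png

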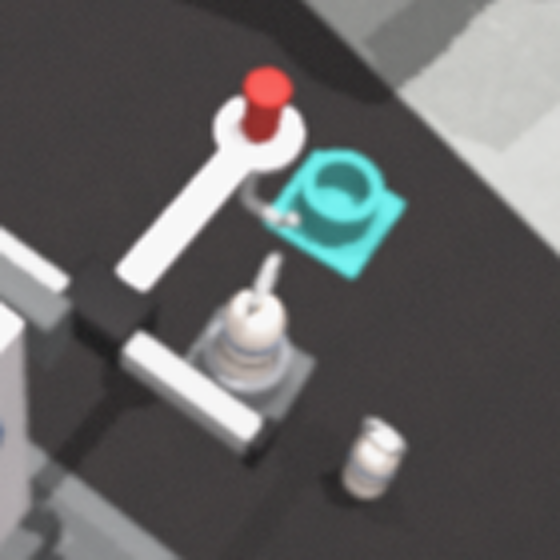

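View pics/crop2.png

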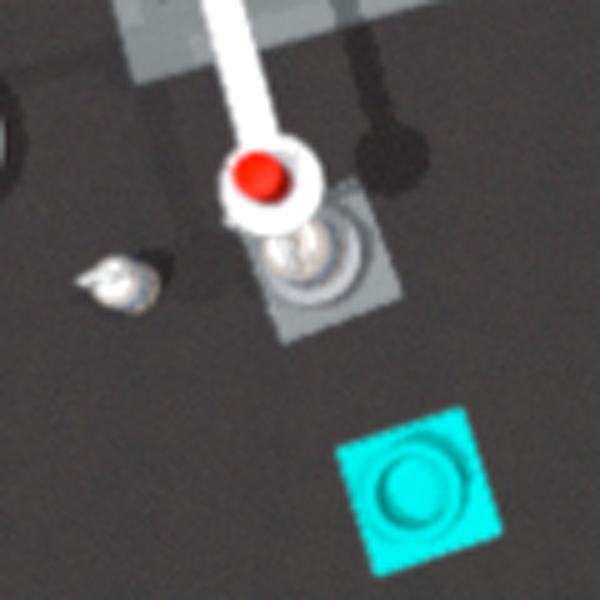

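The chosen target is the larger white, blue-banded tool in the grey holder (scene ≈ (322,285)). The small one on the bench (353,315) and the turquoise cup are decoys. Next I measure the stand yaw from the arm and rail.

```bash
python3 - <<'E'
from h import *
np.set_printoptions(precision=2,suppress=True)
im=bot.capture("top")
def plane(px,z):
    o,d=ray("top",px); return o+d*(z-o[2])/d[2]
x0,y0,x1,y1=140,125,275,225
g=im[y0:y1,x0:x1].min(2)
m=(g>190).astype(np.uint8)
n,lab,st,ce=cv2.connectedComponentsWithStats(m)
for i in range(1,n):
    if st[i][4]<40: continue
    pts=np.argwhere(lab==i)[:,::-1]+[x0,y0]
    W=np.array([plane(p,305) for p in pts])[:,:2]
    c,s,vt=np.linalg.svd(W-W.mean(0),full_matrices=False)
    v=vt[0]; print(st[i],W.mean(0),v,s,"ang",np.arctan2(v[1],v[0]), np.arctan2(v[1],v[0])-np.pi/2)
cv2.imwrite("pics/rail.png",cv2.resize(im[y0:y1,x0:x1,::-1],None,fx=5,fy=5))
for c in("scene","top"):
    bot.capture(c)
    r=bot.pinpoint(c,"grip"); print([(x["p"],w(c,x["point"])) for x in r])
    r=bot.pinpoint(c,"trolley"); print([(x["p"],w(c,x["point"])) for x in r])
E
```

```text
[ 47   0  24  15 274] [728.87 186.76] [ 0.06 -1.  ] [246.17 158.43] ang -1.5122983788035702 -3.0830947055984668
[ 58  11  66  23 378] [688.54 106.71] [ 0.27 -0.96] [923.2   79.06] ang -1.2962843144275964 -2.867080641222493
[  8  34  31  14 176] [643.22 269.69] [ 0.28 -0.96] [291.4   53.19] ang -1.2894233412248015 -2.860219668019698
[ 48  43  27  57 517] [560.85 181.82] [-0.96 -0.29] [985.34 220.37] ang -2.8488538448381515 -4.419650171633048
[  0  68  10  28 173] [538.96 314.18] [-1.   -0.08] [201.2   82.63] ang -3.0636823408231195 -4.634478667618016
[(0.76, array([515.3 , 164.82, 336.13]))]
[(0.65, array([515.72, 166.19, 303.77]))]
[(0.7, array([518.4 , 169.57, 334.57]))]
[(0.59, array([515.01, 167.63, 301.46]))]
```

View pics/rail.png

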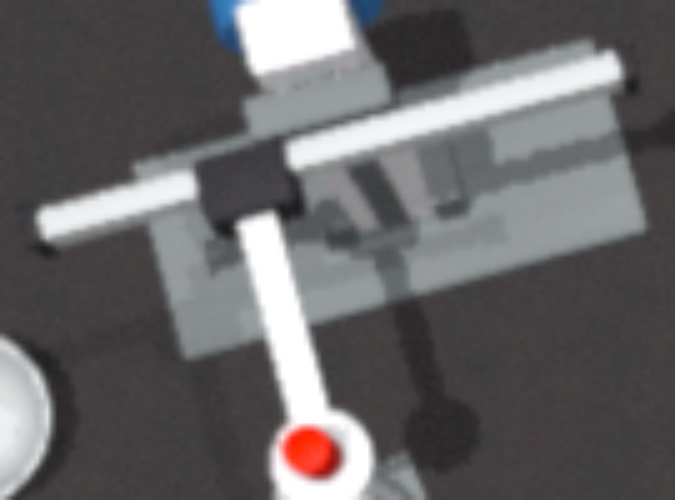

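servo_tool(series=[[1,0.6,0,-0.42,0],[1,0.6,0,-0.42,0],[1,0.6,0,-0.42,0],[1,0.6,0,-0.42,0],[1,0.6,0,-0.42,0],[1,0.6,-0.3,-0.42,0],[1,0.6,-0.5,-0.42,0],[1,0.6,-0.5,-0.42,0],[1,0.6,-0.5,-0.42,0],[1,0.6,-0.5,-0.42,0],[1,0.4,-0.6,0,0],[1,0.4,-0.6,0,0],[1,0.4,-0.6,0,0],[1,0.4,-0.6,0,-0.005],[1,0.4,-0.6,0,-0.01],[1,0.4,-0.6,0,0],[1,0.2,-0.6,0,0],[1,0.2,-0.6,0,0]])

```text
time: 3.55
tool_pos: [466.0, -53.4, 400.8]
tcp_rot: [3.142, 0.0, 0.276]
contact_force: [0.1, 0.8, -0.8]
grip_width: 91.6
```

servo_tool(series=[[1,0.54,-0.7,0,0],[1,0.54,-0.7,0,0],[1,0.54,-0.7,0,0],[1,0.54,-0.7,0,0],[1,0,-0.6,0,0],[1,0,-0.57,0,0],[1,0,0,0,0],[1,0,0,0,0]])

```text
time: 4.55
tool_pos: [516.0, 165.3, 400.9]
tcp_rot: [3.141, 0.0, 0.275]
contact_force: [-0.6, 0.5, -0.5]
grip_width: 92.0
```

```bash
python3 - <<'E'
from h import *
np.set_printoptions(precision=1,suppress=True)
print(bot.get_obs()["tool_pos"],bot.get_obs()["tcp_rot"])
m=bot.camera_model("wrist")
im=bot.capture("wrist"); cv2.imwrite("pics/w1.png",im[:,:,::-1])
for l in("grip","trolley","saddle"):
    print(l,[(x["p"],w("wrist",x["point"],m)) for x in bot.pinpoint("wrist",l)])
print(proj("wrist",[515.6,167,357],m))
# red top centroid
r=bot.outline_of("wrist","grip")
hsv=cv2.cvtColor(im,cv2.COLOR_RGB2HSV); red=((hsv[...,0]<8)|(hsv[...,0]>172))&(hsv[...,1]>150)&(hsv[...,2]>200)
print(np.argwhere(red).mean(0)[::-1],red.sum())
E
```

```text
[516.  165.3 400.9] [3.1 0.  0.3]
grip [(0.71, array([511.4, 162.8, 332.9]))]
trolley [(0.62, array([514.8, 169.5, 305.2]))]
saddle [(0.77, array([509.2, 178.6, 231.8]))]
[274.4 212.5]
[268.2 214.8] 200
```

View pics/w1.png

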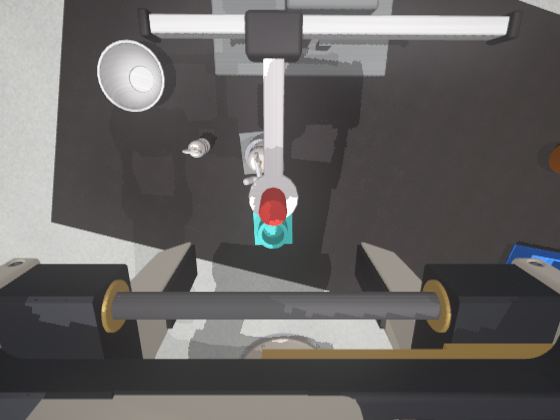

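The wrist view shows the red grip top at ≈(273,211) against a predicted (274,212). The rail is level in the picture, so position and yaw agree. Now I descend and grip.

servo_tool(series=[[1,0,0,0.4,0],[1,0,0,0.4,0],[1,0,0,0.4,0],[1,0,0,0.3,0],[1,0,0,0.14,0],[1,0,0,0,0],[0,0,0,0,0],[0,0,0,0,0],[0,0,0,0,0],[0,0,0,0,0],[0,0,0,0,0],[0,0,0,0,0]])

```text
time: 6.3
tool_pos: [515.9, 165.8, 318.9]
tcp_rot: [3.141, 0.0, 0.275]
contact_force: [0.4, -1.1, -0.1]
grip_width: 35.9
```

servo_tool(series=[[0,0,0,0,0],[0,0,0,0,0],[0,0,0,0,0],[0,0,0,0,0]])

```text
time: 6.8
tool_pos: [515.9, 165.9, 318.9]
tcp_rot: [-3.142, 0.0, 0.275]
contact_force: [0.2, 0.7, 0.4]
grip_width: 21.2
```

```bash
python3 - <<'E'
from h import *
im=bot.capture("wrist"); cv2.imwrite("pics/w2.png",im[:,:,::-1])
im=bot.capture("scene"); cv2.imwrite("pics/s2.png",cv2.resize(im[180:320,240:400,::-1],None,fx=4,fy=4,interpolation=cv2.INTER_CUBIC))
print(bot.get_obs()["grip_width"])
E
```

```text
21.124917810838042
```

View pics/w2.png

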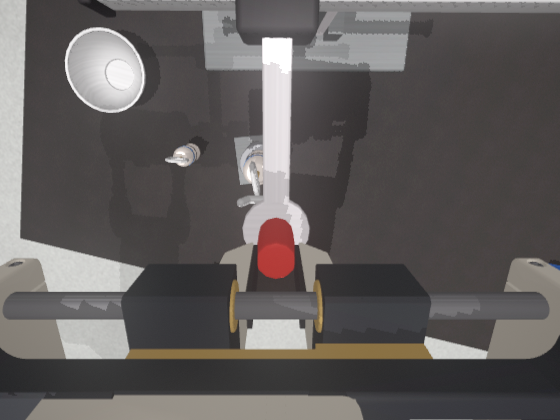

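View pics/s2.png

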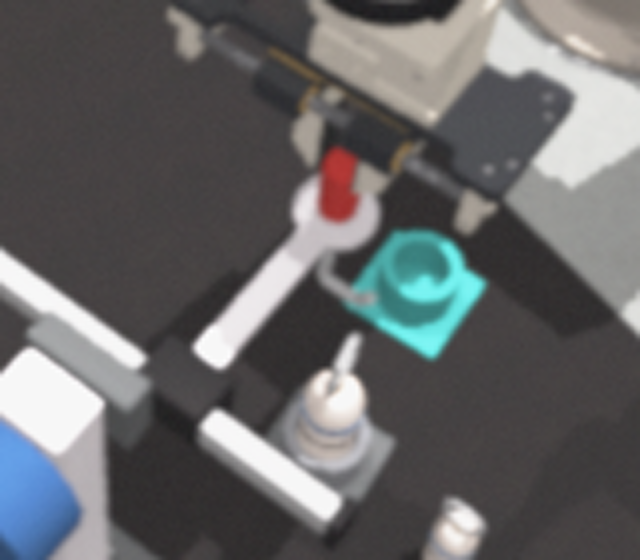

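```bash
python3 - <<'E'
from h import *
np.set_printoptions(precision=1,suppress=True)
o=bot.get_obs(); p=o["tool_pos"];print(p,o["tcp_rot"])
m=bot.camera_model("wrist")
c,s=np.cos(.275),np.sin(.275)
ex=np.array([c,s,0]);ey=np.array([-s,c,0])
im=bot.capture("wrist").copy()
for dx in(0,):
  for z in (313,318,335,357):
    q=p.copy();q[2]=z
    for yy in(-12,0,12): print(z,yy,proj("wrist",q+ey*yy,m))
hsv=cv2.cvtColor(im,cv2.COLOR_RGB2HSV); red=((hsv[...,0]<8)|(hsv[...,0]>172))&(hsv[...,1]>150)&(hsv[...,2]>120)
a=np.argwhere(red);print(a.min(0),a.max(0))
cv2.imwrite("pics/w3.png",cv2.resize(im[190:350,190:360,::-1],None,fx=4,fy=4,interpolation=cv2.INTER_CUBIC))
E
```

```text
[515.9 165.9 318.9] [-3.1  0.   0.3]
313 -12 [293.8 230.5]
313 0 [276.7 230.5]
313 12 [259.6 230.4]
318 -12 [294.2 233.3]
318 0 [276.7 233.3]
318 12 [259.2 233.2]
335 -12 [295.7 243.9]
335 0 [276.8 243.9]
335 12 [257.8 243.9]
357 -12 [298.1 260.6]
357 0 [276.9 260.6]
357 12 [255.6 260.6]
[219 258] [278 294]
```

View pics/w3.png

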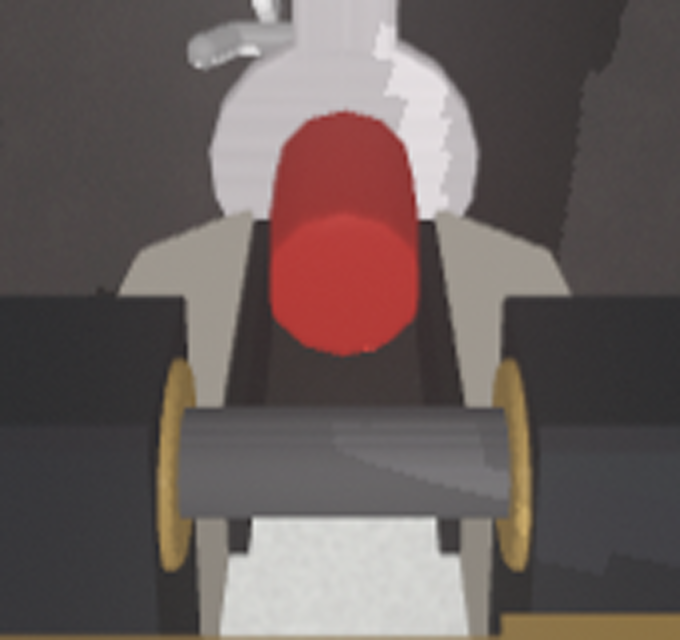

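Close crop: the grip's top disc is centred at row ≈261 against a predicted 260.6, between the pads, so the grasp is sound. Now I slide it toward −y, away from the eye.

servo_tool(series=[[0,0,0.1,0,0],[0,0,0.15,0,0],[0,0,0.2,0,0],[0,0,0.2,0,0],[0,0,0.2,0,0],[0,0,0.15,0,0],[0,0,0,0,0],[0,0,0,0,0]])

```text
time: 7.95
tool_pos: [529.3, 117.5, 318.9]
tcp_rot: [3.141, 0.0, 0.275]
contact_force: [-2.6, -0.8, 0.2]
grip_width: 20.9
```

```bash
cat > look.py <<'E'
from h import *
import sys
np.set_printoptions(precision=1,suppress=True)
t=sys.argv[1]
o=bot.get_obs();print(o["time"],o["tool_pos"],o["contact_force"],o["grip_width"])
m=bot.camera_model("wrist"); im=bot.capture("wrist"); cv2.imwrite(f"pics/w{t}.png",im[:,:,::-1])
np.savez(f"cam{t}.npz",im=im,**m)
s=bot.capture("scene");cv2.imwrite(f"pics/s{t}.png",cv2.resize(s[180:320,240:400,::-1],None,fx=5,fy=5,interpolation=cv2.INTER_CUBIC)[:600])
for l in("saddle","tool_center"):
  for c in("wrist","scene"):
    print(l,c,[(round(x["p"],2),w(c,x["point"],m if c=="wrist" else None)) for x in bot.pinpoint(c,l)])
E
python3 look.py 4
```

```text
7.95 [529.3 117.5 318.9] [-2.6 -0.8  0.2] 20.90532505571815
saddle wrist [(0.78, array([521.2, 130.5, 232.3]))]
saddle scene [(0.78, array([524.4, 131.8, 239.5])), (0.74, array([574.6, 433.8,  -0.6]))]
tool_center wrist [(0.81, array([506.3, 189.2,  58.2])), (0.81, array([489.1, 303.9,  36.2]))]
tool_center scene [(0.65, array([493. , 301.6,  37. ])), (0.54, array([506.7, 186.6,  61.2]))]
```

View pics/w4.png

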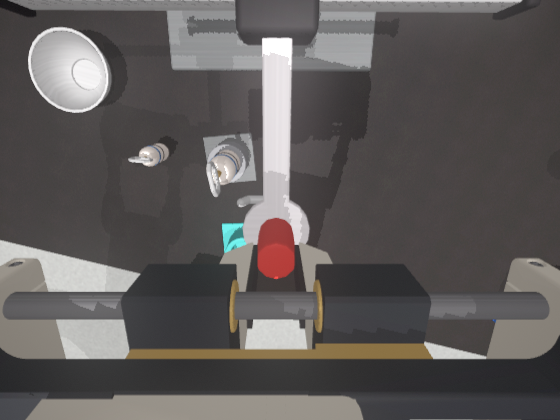

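View pics/s4.png

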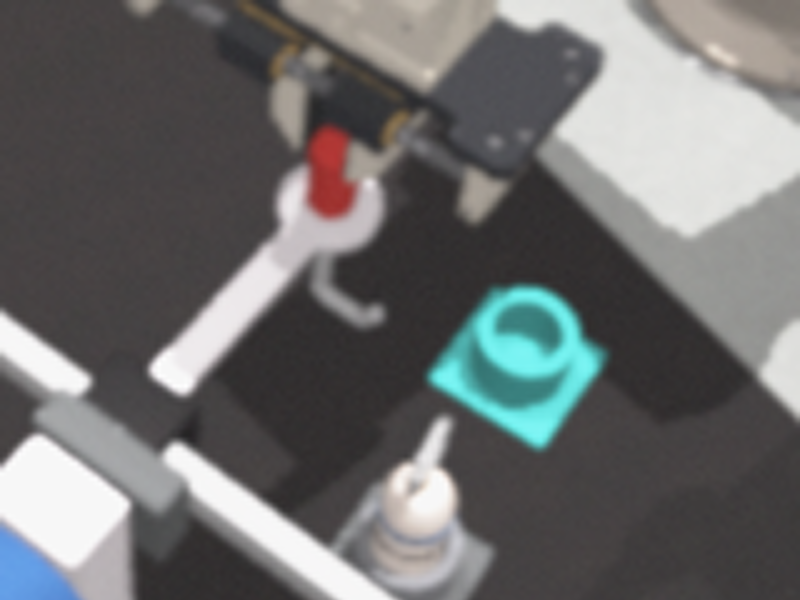

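The eye is clear to the +y side. The scene crop puts the hook tip at (375,315) and the eye at (440,430). Now I pull the hook down partway to look from closer.

servo_tool(series=[[0,0,0,0.06,0],[0,0,0,0.12,0],[0,0,0,0.14,0],[0,0,0,0.14,0],[0,0,0,0.14,0],[0,0,0,0.14,0],[0,0,0,0.14,0],[0,0,0,0.14,0],[0,0,0,0.14,0],[0,0,0,0.14,0],[0,0,0,0.1,0],[0,0,0,0,0],[0,0,0,0,0],[0,0,0,0,0]])

```text
time: 10.0
tool_pos: [529.4, 117.8, 250.6]
tcp_rot: [3.141, -0.002, 0.276]
contact_force: [-6.1, -1.3, 9.2]
grip_width: 21.0
```

```bash
python3 look.py 5; python3 - <<'E'
import cv2
im=cv2.imread('pics/w5.png');cv2.imwrite('pics/w5c.png',cv2.resize(im[90:290,150:350],None,fx=4,fy=4,interpolation=cv2.INTER_CUBIC)[:600])
im=cv2.imread('pics/w4.png');cv2.imwrite('pics/w4c.png',cv2.resize(im[120:270,180:330],None,fx=4,fy=4,interpolation=cv2.INTER_CUBIC)[:600])
E
```

```text
10.0 [529.4 117.8 250.6] [-6.1 -1.3  9.2] 21.031172703009595
saddle wrist [(0.85, array([524.3, 127.8, 163.7])), (0.6, array([524.4, 113.9, 266.1])), (0.56, array([528.4, 119.3, 237.7])), (0.23, array([574.9, 433.2,   3.9]))]
saddle scene [(0.55, array([523.2, 130.1, 167.6])), (0.29, array([507. , 192.3,  -1.1]))]
tool_center wrist [(0.9, array([493.7, 301.9,  36.1])), (0.85, array([505.8, 190.1,  57.4]))]
tool_center scene [(0.77, array([506.7, 184.4,  63.4])), (0.51, array([490.4, 299.8,  37.3]))]
```

View pics/w5c.png

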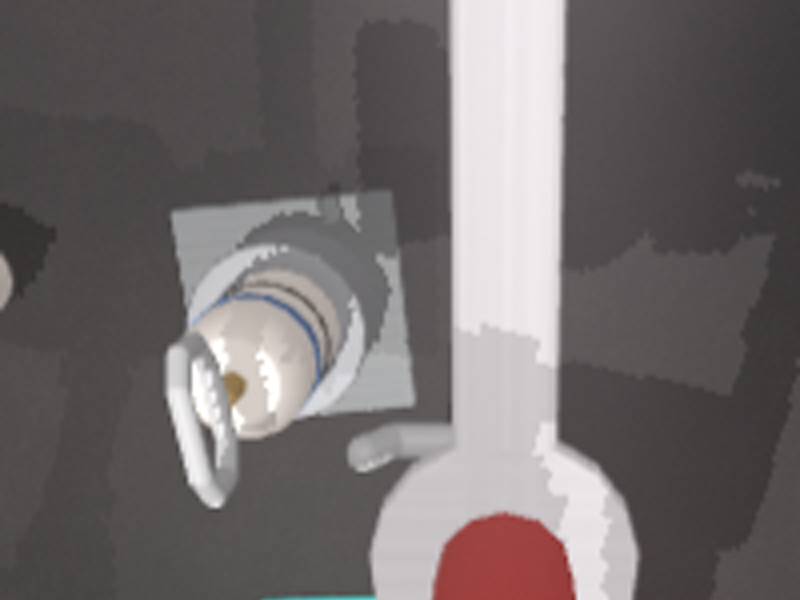

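View pics/w4c.png

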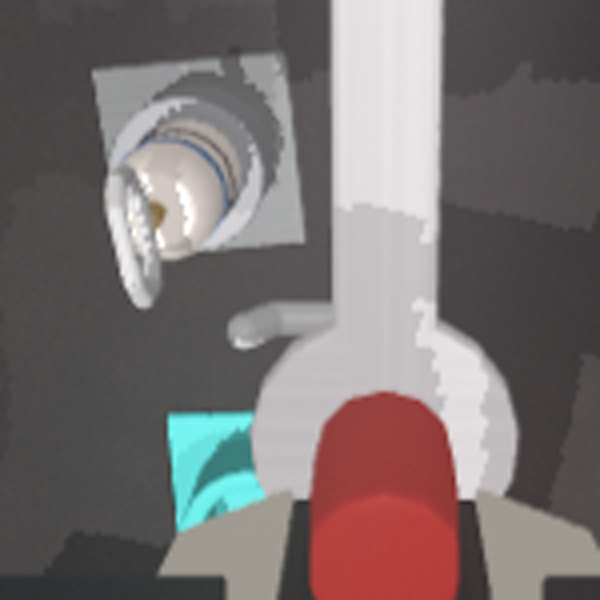

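View pics/s5.png

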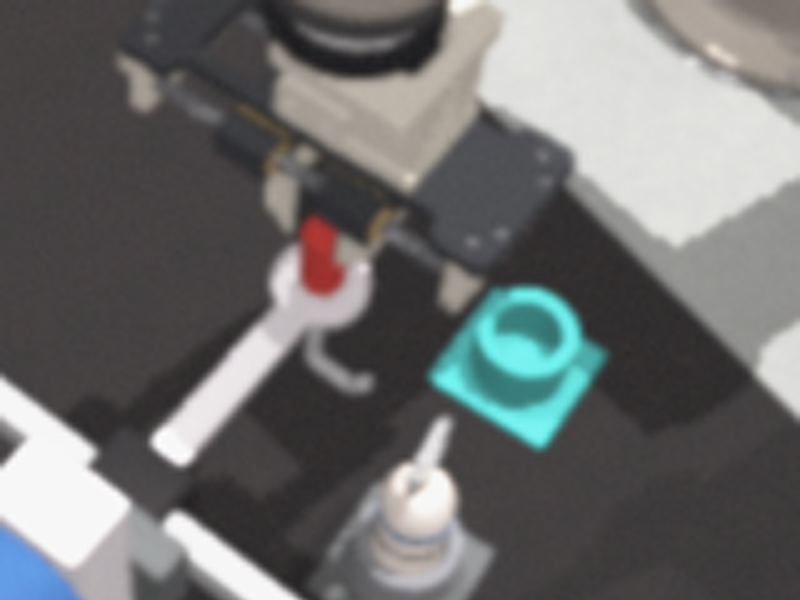

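```bash
cat > eye.py <<'E'
from h import *
np.set_printoptions(precision=2,suppress=True)
def load(t):
    d=np.load(f"cam{t}.npz"); return d["im"],{"mtx":d["mtx"],"world_from_camera":d["world_from_camera"]}
def ring(x,y,psi,top,kind="e",off=0):
    t=np.linspace(0,2*np.pi,61)
    a,b=18+off,15+off
    if kind=="e": u,v=a*np.cos(t),b*np.sin(t)
    else:
        u=np.sign(np.cos(t))*abs(np.cos(t))**.6*a; v=np.sign(np.sin(t))*abs(np.sin(t))**.6*b
    return np.array([[x+np.cos(psi)*p,y+np.sin(psi)*p,top-18+q] for p,q in zip(u,v)])
def overlay(t,P,box,f,name):
    im,m=load(t); x0,y0,x1,y1=box
    c=cv2.resize(im[y0:y1,x0:x1,::-1],None,fx=f,fy=f,interpolation=cv2.INTER_CUBIC)
    for pts,col in P:
        q=np.array([(proj("wrist",p,m)-[x0-.0,y0-.0]+.5)*f for p in pts])
        cv2.polylines(c,[q.round().astype(int)],False,col,1)
    cv2.imwrite(name,c)
E
python3 - <<'E'
from eye import *
_,m4=load(4);_,m5=load(5)
r4=ray("wrist",[211.3,180],m4);r5=ray("wrist",[197,196.3],m5);rs=ray("scene",[329.6,263.6])
print(tri(r4,r5),tri(r4,r5,rs),tri(r5,rs))
T=tri(r4,r5,rs)
for nm,top in(("a",T[2]+3),):
  for t,b,f in((4,(190,140,270,220),8),(5,(170,140,270,240),7)):
    P=[(ring(507.5,189,.275,top),(0,0,255))]
    c=[[507.5+20*np.cos(k),189+20*np.sin(k),113] for k in np.linspace(0,6.3,40)]
    overlay(t,P+[(c,(0,255,0))],b,f,f"pics/ov{t}{nm}.png")
E
```

```text
[508.79 191.34 160.36] [509.9  189.47 179.9 ] [507.3  189.88 178.99]
```

View pics/ov4a.png

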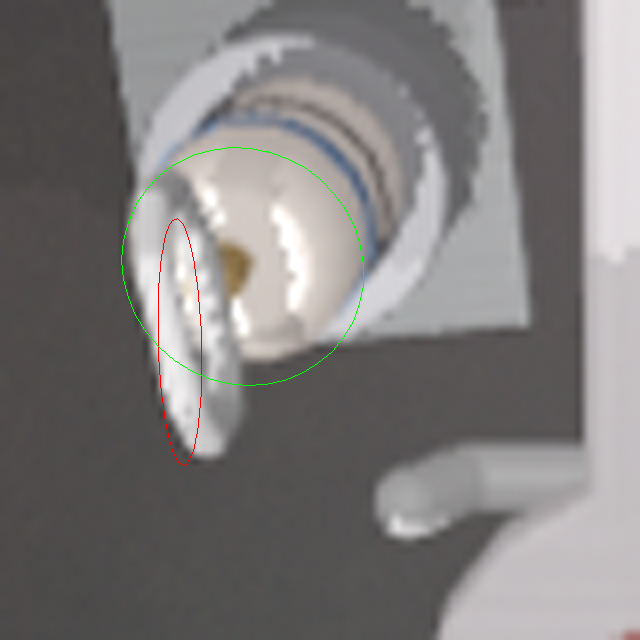

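View pics/ov5a.png

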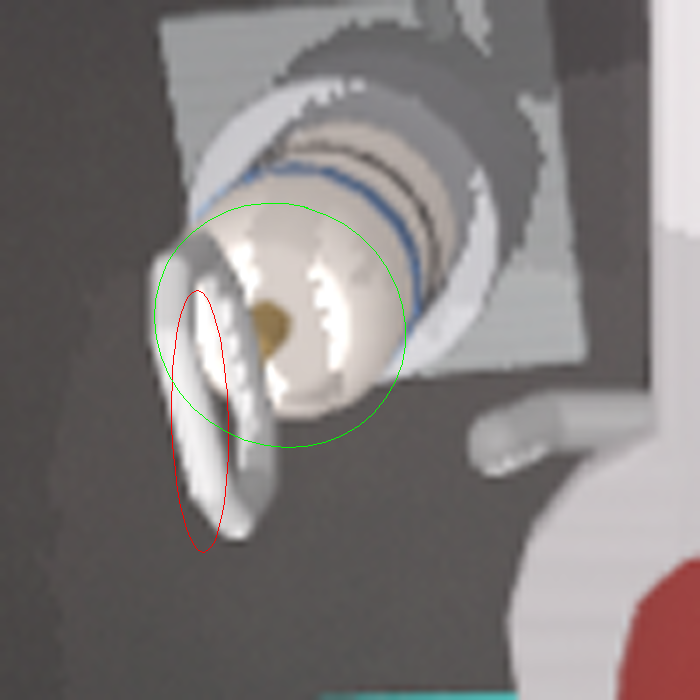

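```bash
cat > fit.py <<'E'
from eye import *
from scipy.optimize import least_squares
tr={5:(np.array([(175,245),(152,265),(153,310),(165,380),(185,450),(205,510),(238,540),(272,500),(275,450),(265,380),(240,290),(210,235)])/7+[170,140]-.5),
    4:(np.array([(160,175),(132,195),(135,250),(155,330),(175,410),(205,457),(230,445),(243,395),(232,310),(210,220),(185,178)])/8+[190,140]-.5)}
cams={t:load(t)[1] for t in tr}
D=np.array([[np.cos(a),np.sin(a)] for a in np.arange(24)*np.pi/12])
def tube(x,y,psi,top,n):
    t=np.linspace(0,2*np.pi,72,endpoint=False)
    f=lambda c:np.sign(c)*abs(c)**(2/n)
    u,v=18*f(np.cos(t)),15*f(np.sin(t))
    e=np.array([np.cos(psi),np.sin(psi),0]);z=np.array([0,0,1.]);k=np.cross(e,z)
    C=np.array([x,y,top-18])+u[:,None]*e+v[:,None]*z
    d=np.roll(C,-1,0)-np.roll(C,1,0); d/=np.linalg.norm(d,axis=1)[:,None]
    nn=np.cross(d,k)
    return np.concatenate([C+3*(np.cos(a)*k+np.sin(a)*nn) for a in np.arange(8)*np.pi/4])
def pj(P,m):
    Ti=np.linalg.inv(m["world_from_camera"]);c=(P@Ti[:3,:3].T+Ti[:3,3])*[1,-1,-1];u=c@m["mtx"].T
    return u[:,:2]/u[:,2:]
def res(p,n,ts):
    r=[]
    for t in ts:
        q=pj(tube(*p,n),cams[t]); r.append((q@D.T).max(0)-(tr[t]@D.T).max(0))
    return np.concatenate(r)
if __name__=="__main__":
  for n in(2,3,4):
    for ts in((4,5),(5,)):
      s=least_squares(res,[508,189,.275,180],args=(n,ts)); print(n,ts,s.x,"rms px",np.sqrt((s.fun**2).mean()), "sd",np.sqrt(np.diag(np.linalg.inv(s.jac.T@s.jac)))*.5)
E
python3 fit.py
```

```text
2 (4, 5) [510.47 189.22   0.44 176.19] rms px 0.5662602491885653 sd [0.44 0.24 0.01 1.35]
2 (5,) [511.7  188.55   0.43 178.99] rms px 0.5661975981503942 sd [0.62 0.33 0.01 1.76]
3 (4, 5) [507.7  190.65   0.46 166.89] rms px 0.4231692098870877 sd [0.45 0.25 0.01 1.39]
3 (5,) [508.06 190.42   0.45 167.82] rms px 0.47296250355482683 sd [0.64 0.34 0.01 1.82]
4 (4, 5) [505.87 191.58   0.47 160.82] rms px 0.4429464902843602 sd [0.46 0.25 0.01 1.41]
4 (5,) [505.74 191.6    0.46 160.72] rms px 0.487073727884224 sd [0.66 0.35 0.01 1.86]
```

Height is poorly constrained from here, since it varies with the assumed ring shape. I'll slide farther to −y for a more oblique view through the eye.

servo_tool(series=[[0,0,0.1,0,0],[0,0,0.2,0,0],[0,0,0.25,0,0],[0,0,0.25,0,0],[0,0,0.25,0,0],[0,0,0.2,0,0],[0,0,0.15,0,0],[0,0,0,0,0],[0,0,0,0,0]])

```text
time: 11.42
tool_pos: [548.2, 49.8, 250.5]
tcp_rot: [3.14, -0.001, 0.275]
contact_force: [-7.2, -2.1, 10.4]
grip_width: 21.2
```

```bash
python3 look.py 6; python3 - <<'E'
import cv2,numpy as np
im=cv2.imread('pics/w6.png');cv2.imwrite('pics/w6c.png',cv2.resize(im[130:230,90:190],None,fx=7,fy=7,interpolation=cv2.INTER_CUBIC)[:600])
from plant import bot
s=bot.capture("scene")
cv2.imwrite('pics/s6c.png',cv2.resize(s[250:310,290:370,::-1],None,fx=10,fy=10,interpolation=cv2.INTER_CUBIC))
s=bot.capture("top")
cv2.imwrite('pics/t6c.png',cv2.resize(s[205:255,185:245,::-1],None,fx=12,fy=12,interpolation=cv2.INTER_CUBIC))
E
```

```text
11.425 [548.2  49.8 250.5] [-7.2 -2.1 10.4] 21.20766496991935
saddle wrist [(0.79, array([542.1,  63.8, 163.6]))]
saddle scene [(0.63, array([542.5,  63. , 172. ]))]
tool_center wrist [(0.89, array([491.2, 301.3,  36.6])), (0.77, array([507.8, 188.8,  57.5]))]
tool_center scene [(0.6, array([492.4, 299.8,  38.3])), (0.58, array([545.6,  63.8, 165.5])), (0.52, array([505., 180.,  61.]))]
```

View pics/w6c.png

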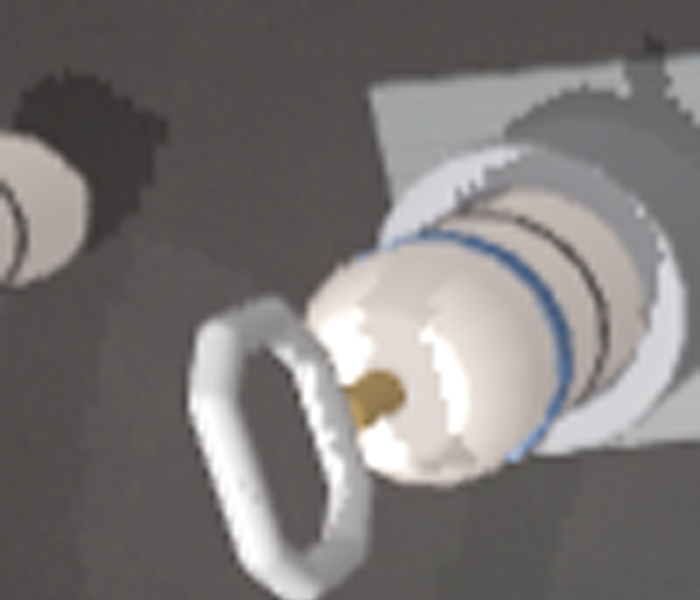

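View pics/s6c.png

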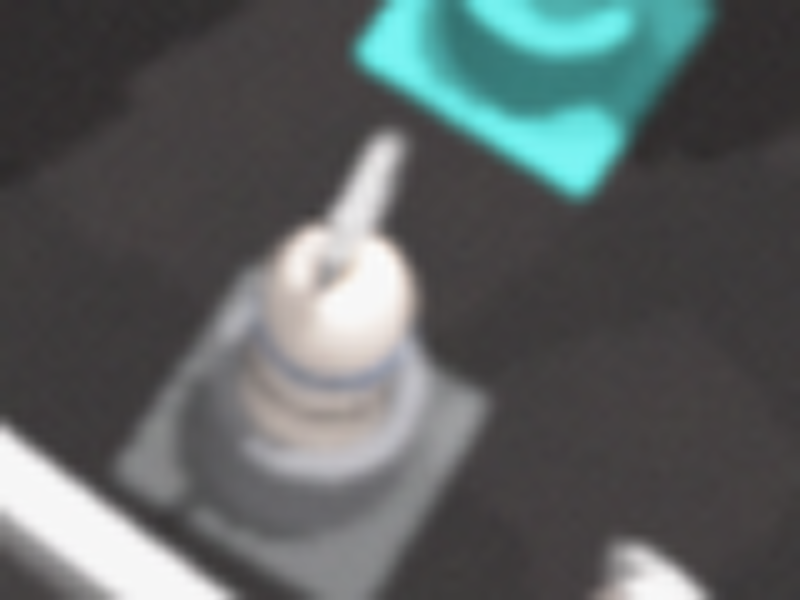

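View pics/t6c.png

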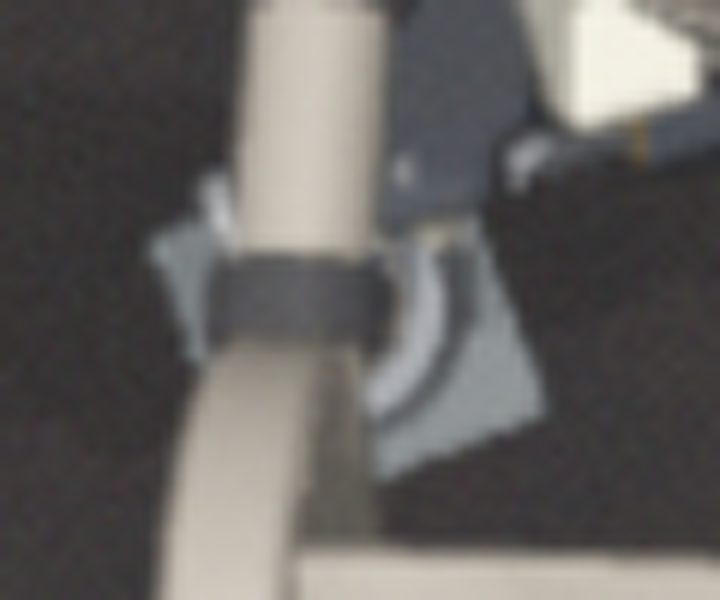

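View pics/w6.png

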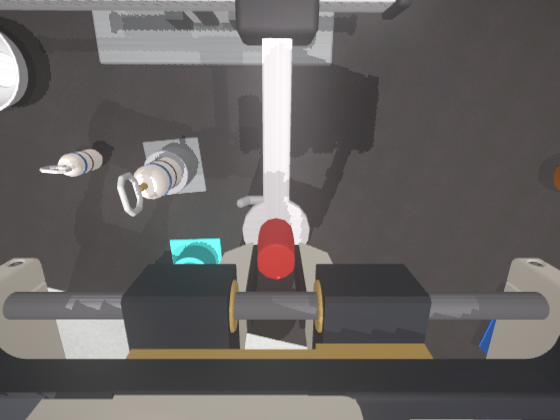

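The oblique crop clearly shows the eye as a chamfered rectangle, spanning crop (190–372, 295–603). I'll refit with that shape across the three wrist views.

```bash
cat > fit2.py <<'E'
import fit
from fit import *
fit.tr[6]=np.array([(265,295),(205,325),(190,385),(195,425),(240,550),(262,582),(300,603),(355,560),(372,490),(370,480),(352,430),(315,340),(298,308)])/7+[90,130]-.5
fit.cams[6]=load(6)[1]
def tube2(x,y,psi,top,c):
    V=np.array([(18-c,15),(18,15-c),(18,c-15),(18-c,-15),(c-18,-15),(-18,c-15),(-18,15-c),(c-18,15)])
    e=np.array([np.cos(psi),np.sin(psi),0]);z=np.array([0,0,1.])
    C=np.array([x,y,top-18])+V[:,:1]*e+V[:,1:]*z
    s=np.array([(a,b,g) for a in(-1,0,1) for b in(-1,0,1) for g in(-1,0,1)],float)[:]
    s=s[np.linalg.norm(s,axis=1)>0]; s/=np.linalg.norm(s,axis=1)[:,None]
    return np.concatenate([C+3*k for k in s])
def res2(p,ts):
    r=[]
    for t in ts:
        q=pj(tube2(*p),fit.cams[t]); r.append((q@D.T).max(0)-(fit.tr[t]@D.T).max(0))
    return np.concatenate(r)
if __name__=="__main__":
  for ts in((4,5,6),(5,6),(6,),(4,5)):
    s=least_squares(res2,[508,189,.4,175,7],args=(ts,)); print(ts,s.x,"rms px",np.sqrt((s.fun**2).mean()),"sd",np.sqrt(np.diag(np.linalg.inv(s.jac.T@s.jac)))*.5)
  s=least_squares(res2,[508,189,.4,175,7],args=((4,5,6),));p=s.x
  V=tube2(*p)
  im,m=load(6);f=7
  c=cv2.resize(im[130:230,90:190,::-1],None,fx=f,fy=f,interpolation=cv2.INTER_CUBIC)
  h=cv2.convexHull(((pj(V,m)-[90,130]+.5)*f).round().astype(int)); cv2.polylines(c,[h],True,(0,0,255),1)
  # body top
  for z,col in((113,(0,255,0)),(45,(255,0,0))):
    r=20 if z>50 else 30
    cc=np.array([[p[0]+r*np.cos(k),p[1]+r*np.sin(k),z] for k in np.linspace(0,6.3,50)])
    cv2.polylines(c,[((pj(cc,m)-[90,130]+.5)*f).round().astype(int)],True,col,1)
  cv2.imwrite("pics/ov6.png",c)
  # hook model with trolley at tcp
  from h import bot
  o=bot.get_obs();T=o["tool_pos"]; ps=.275
  ex=np.array([np.cos(ps),np.sin(ps),0]);ey=np.array([-np.sin(ps),np.cos(ps),0]);ez=np.array([0,0,1.])
  O=T-ez*(318.9-305); S=O-70*ez+14*ey
  H=np.array([O,O-70*ez,S,S+18*ey, S+18*ey+14*ez]) 
  c=cv2.resize(im[170:270,220:340,::-1],None,fx=6,fy=6,interpolation=cv2.INTER_CUBIC)
  cv2.polylines(c,[((pj(H,m)-[220,170]+.5)*6).round().astype(int)],False,(0,0,255),1)
  cc=np.array([O+24*(np.cos(k)*ex+np.sin(k)*ey) for k in np.linspace(0,6.3,50)])
  for dz in(0,8): cv2.polylines(c,[((pj(cc+[0,0,dz],m)-[220,170]+.5)*6).round().astype(int)],False,(0,255,0),1)
  cv2.imwrite("pics/hk6.png",c)
E
python3 fit2.py
```

```text
(4, 5, 6) [507.03 191.21   0.44 164.24   8.07] rms px 0.46155507304920373 sd [0.25 0.19 0.01 0.68 0.29]
(5, 6) [507.25 191.1    0.43 164.63   8.04] rms px 0.48450576710680343 sd [0.32 0.26 0.01 0.83 0.32]
(6,) [506.41 192.36   0.42 161.68   7.54] rms px 0.41230595620267285 sd [1.48 1.47 0.01 3.7  0.74]
(4, 5) [506.51 191.26   0.45 163.28   7.98] rms px 0.3588501580527792 sd [0.77 0.4  0.01 2.48 0.66]
```

View pics/ov6.png

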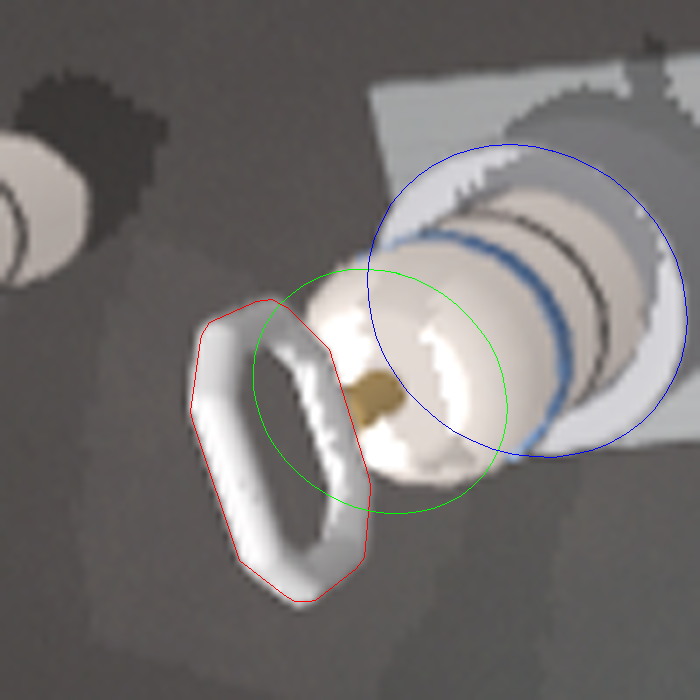

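View pics/hk6.png

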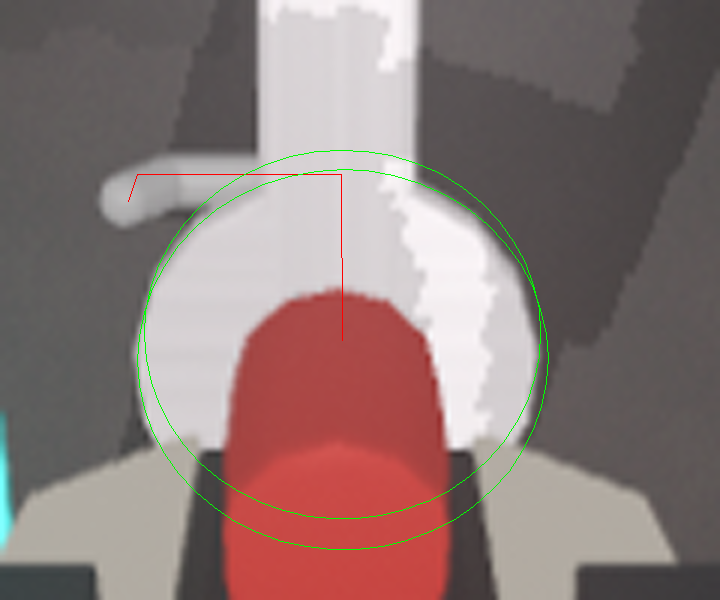

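```bash
cat > sc.py <<'E'
from fit2 import *
import sys
m=bot.camera_model("scene") if False else None
from h import bot
m=bot.camera_model("scene"); s=bot.capture("scene")
o=bot.get_obs();T=o["tool_pos"]; ps=.275
ey=np.array([-np.sin(ps),np.cos(ps),0]);ez=np.array([0,0,1.])
O=T-ez*(318.9-305); S=O-70*ez+14*ey
H=np.array([O,O-70*ez,S,S+18*ey, S+18*ey+14*ez])
x0,y0,x1,y1=[int(a) for a in sys.argv[1:5]];f=int(sys.argv[5])
c=cv2.resize(s[y0:y1,x0:x1,::-1],None,fx=f,fy=f,interpolation=cv2.INTER_CUBIC)
pt=lambda P:((pj(P,m)-[x0,y0]+.5)*f).round().astype(int)
cv2.polylines(c,[pt(H)],False,(0,0,255),1)
for top,col in((158,(255,0,0)),(164,(0,255,0)),(170,(0,255,255))):
    cv2.polylines(c,[cv2.convexHull(pt(tube2(507.2,190.8,.43,top,8)))],True,col,1)
cv2.imwrite(sys.argv[6],c)
E
python3 sc.py 280 215 360 295 8 pics/sc6.png
```

```text
(no output)
```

View pics/sc6.png

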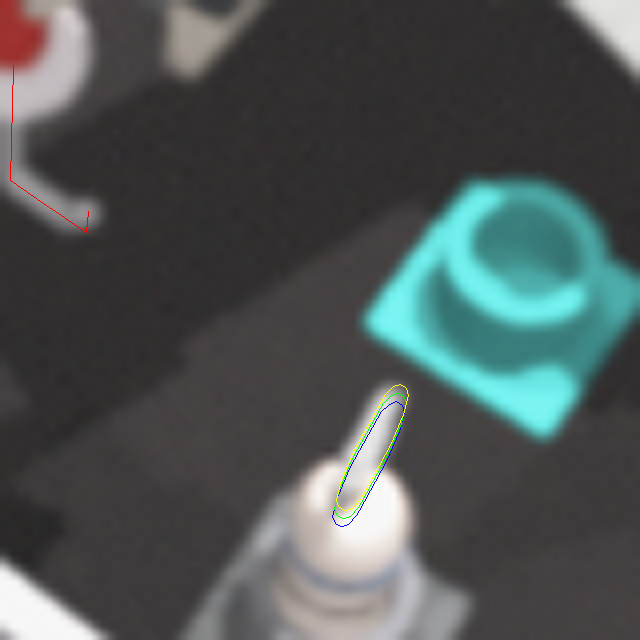

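Scene overlay: hook and eye are both offset from their models by the same ~0.75 px upward, so their relative height holds with the eye top at ≈164 mm. The target saddle height is ≈140 mm (TCP ≈ 223.5). Now I lower, then approach to just short of the eye.

servo_tool(series=[[0,0,0,0.08,0],[0,0,0,0.12,0],[0,0,0,0.12,0],[0,0,0,0.12,0],[0,0,0,0.11,0],[0,0,0,0,0],[0,0,-0.1,0,0],[0,0,-0.2,0,0],[0,0,-0.25,0,0],[0,0,-0.25,0,0],[0,0,-0.25,0,0],[0,0,-0.25,0,0],[0,0,-0.2,0,0],[0,0,-0.2,0,0],[0,0,-0.1,0,0],[0,0,-0.1,0,0],[0,0,0,0,0],[0,0,0,0,0]])

```text
time: 14.12
tool_pos: [522.7, 142.3, 223.2]
tcp_rot: [-3.141, -0.002, 0.276]
contact_force: [-7.0, -0.7, 11.4]
grip_width: 21.0
```

```bash
python3 look.py 7; python3 sc.py 280 215 360 295 8 pics/sc7.png; python3 - <<'E'
import cv2
im=cv2.imread('pics/w7.png');cv2.imwrite('pics/w7c.png',cv2.resize(im[130:260,170:310],None,fx=5,fy=5,interpolation=cv2.INTER_CUBIC)[:600])
E
```

```text
14.125 [522.7 142.3 223.2] [-7.  -0.7 11.4] 20.990071956997014
saddle wrist [(0.72, array([519.9, 154.1, 139. ]))]
saddle scene [(0.57, array([520.3, 153.6, 139. ]))]
tool_center wrist [(0.79, array([491. , 303.5,  34.4])), (0.6, array([505.6, 189.1,  58.6]))]
tool_center scene [(0.74, array([507. , 184.6,  62. ])), (0.62, array([495.5, 300.5,  35.1])), (0.34, array([525.6, 138.3, 239.7]))]
```

View pics/w7c.png

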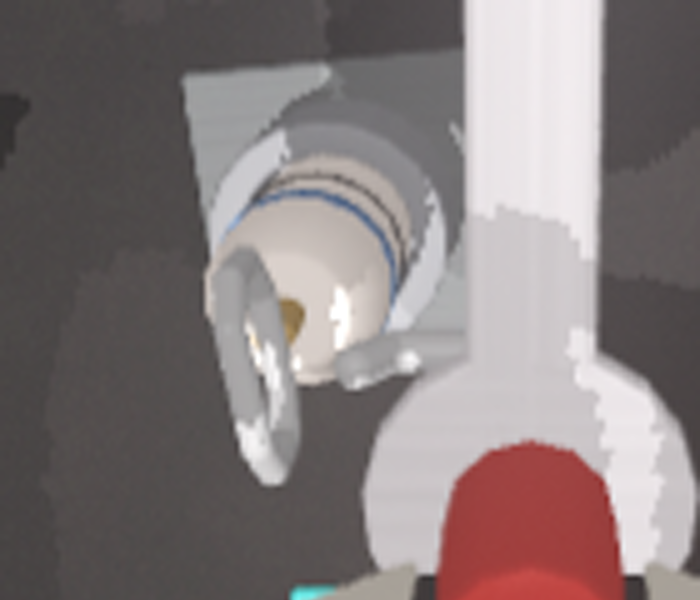

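View pics/sc7.png

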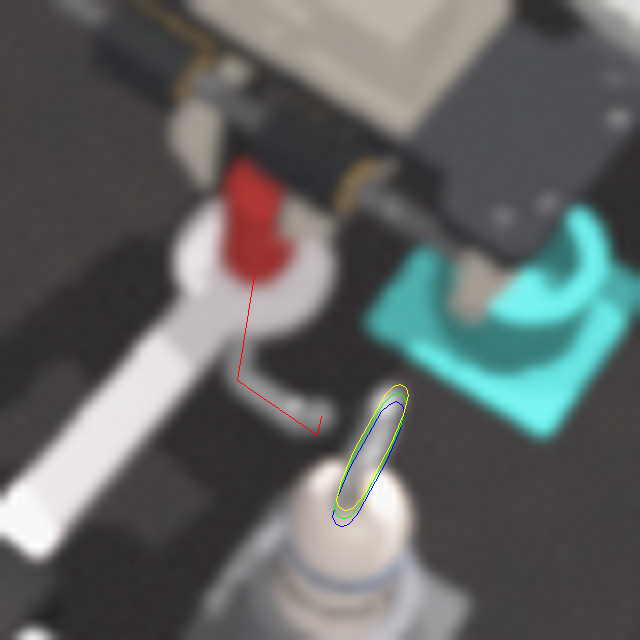

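Both views agree that extending the hook along stand-y passes through the middle of the eye. The scene crop gives tip (320,408) and ring centre ≈(370,450). I insert slowly.

servo_tool(series=[[0,0,-0.04,0,0],[0,0,-0.04,0,0],[0,0,-0.04,0,0],[0,0,-0.04,0,0],[0,0,-0.04,0,0],[0,0,-0.04,0,0],[0,0,-0.04,0,0],[0,0,-0.04,0,0],[0,0,-0.04,0,0],[0,0,0,0,0]])

```text
time: 15.72
tool_pos: [517.9, 159.5, 223.2]
tcp_rot: [3.141, -0.002, 0.276]
contact_force: [-6.7, -1.8, 11.1]
grip_width: 21.4
```

```bash
python3 look.py 8;python3 sc.py 280 215 360 295 8 pics/sc8.png; python3 - <<'E'
import cv2
im=cv2.imread('pics/w8.png');cv2.imwrite('pics/w8c.png',cv2.resize(im[130:250,190:310],None,fx=5,fy=5,interpolation=cv2.INTER_CUBIC)[:600])
E
```

```text
15.725 [517.9 159.5 223.2] [-6.7 -1.8 11.1] 21.44145775150601
saddle wrist [(0.9, array([510.3, 167.9, 136.8]))]
saddle scene [(0.61, array([512.6, 168.7, 139.6]))]
tool_center wrist [(0.83, array([507.8, 190.5,  60.8])), (0.7, array([493.7, 301.5,  37.1]))]
tool_center scene [(0.53, array([504.9, 184.6,  62.3])), (0.48, array([492.2, 302.2,  38.6]))]
```

View pics/w8c.png

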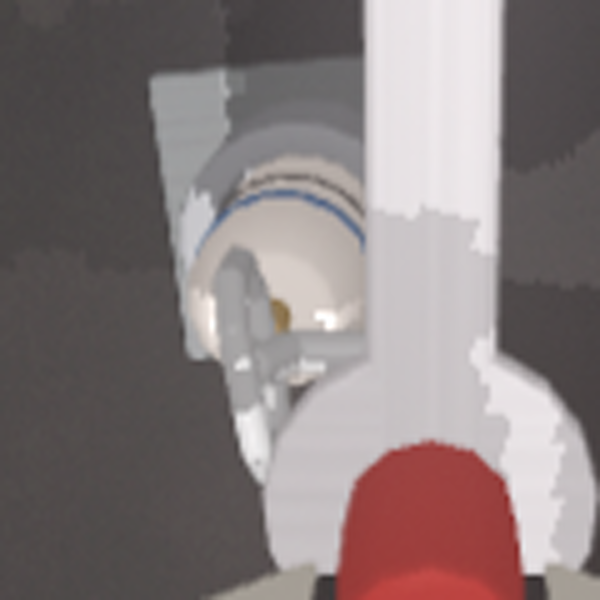

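View pics/sc8.png

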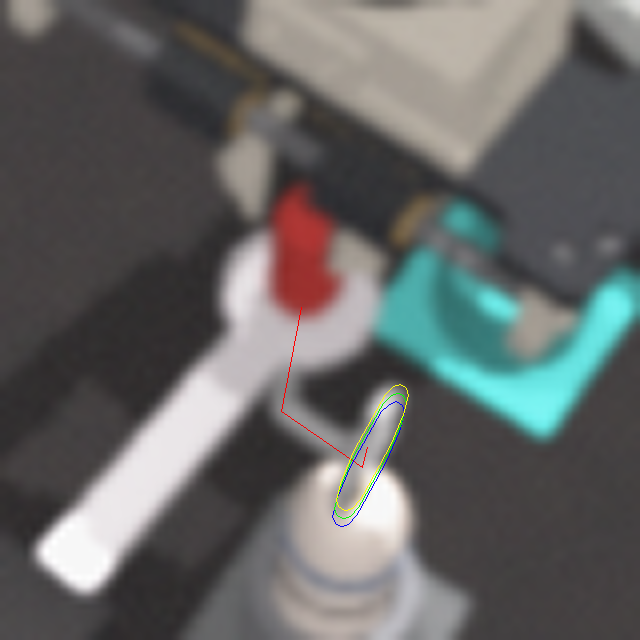

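The tip is inside the ring and the side force is unchanged. I continue to the seat.

servo_tool(series=[[0,0,-0.04,0,0],[0,0,-0.04,0,0],[0,0,-0.04,0,0],[0,0,-0.04,0,0],[0,0,-0.04,0,0],[0,0,-0.04,0,0],[0,0,-0.04,0,0],[0,0,-0.04,0,0],[0,0,-0.04,0,0],[0,0,-0.02,0,0],[0,0,0,0,0]])

```text
time: 17.45
tool_pos: [512.9, 177.8, 223.2]
tcp_rot: [3.142, -0.003, 0.276]
contact_force: [-5.4, -1.8, 10.8]
grip_width: 21.4
```

```bash
python3 look.py 9;python3 sc.py 280 215 360 295 8 pics/sc9.png; python3 - <<'E'
import cv2
im=cv2.imread('pics/w9.png');cv2.imwrite('pics/w9c.png',cv2.resize(im[130:250,190:310],None,fx=5,fy=5,interpolation=cv2.INTER_CUBIC)[:600])
E
```

```text
17.45 [512.9 177.8 223.2] [-5.4 -1.8 10.8] 21.435234269849904
saddle wrist [(0.8, array([505.8, 190.1, 139.6]))]
saddle scene [(0.61, array([511.3, 190.7, 140.8]))]
tool_center wrist [(0.78, array([507.7, 188.2,  57.2])), (0.71, array([492.8, 301.1,  35.5]))]
tool_center scene [(0.66, array([502.5, 184.5,  62.3])), (0.6, array([492.7, 299.6,  37. ]))]
```

View pics/w9c.png

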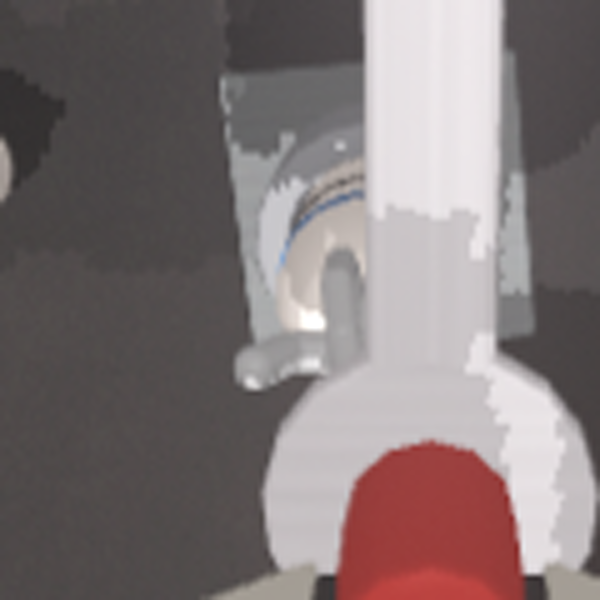

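View pics/sc9.png

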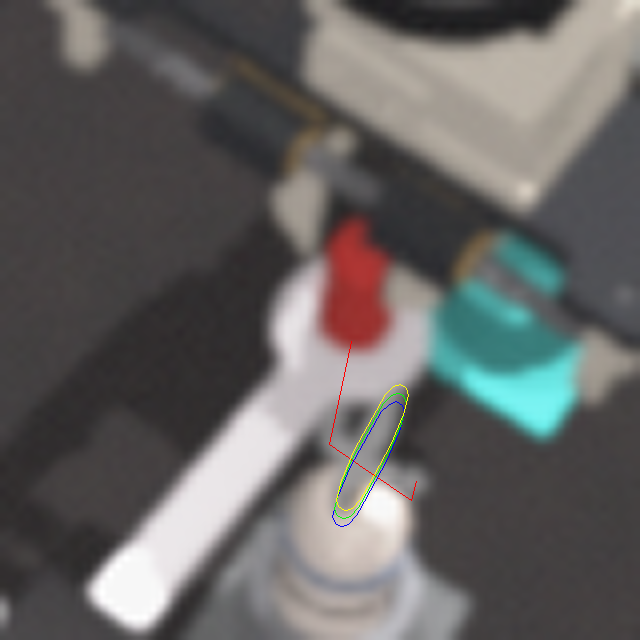

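The hook passes through the eye: the tip shows beyond the ring in the wrist crop at (250,365) and in the scene crop at (415,485). I raise gently.

servo_tool(series=[[0,0,0,-0.02,0],[0,0,0,-0.04,0],[0,0,0,-0.04,0],[0,0,0,-0.04,0],[0,0,0,-0.04,0],[0,0,0,-0.04,0],[0,0,0,-0.03,0],[0,0,0,-0.03,0],[0,0,0,-0.03,0],[0,0,0,-0.04,0],[0,0,0,-0.05,0],[0,0,0,-0.05,0],[0,0,0,-0.05,0],[0,0,0,-0.05,0],[0,0,0,-0.05,0],[0,0,0,0,0]])

```text
time: 19.8
tool_pos: [512.8, 177.8, 252.6]
tcp_rot: [-3.141, -0.002, 0.276]
contact_force: [-3.9, -0.3, 6.4]
grip_width: 21.3
```

```bash
python3 look.py 10; python3 - <<'E'
import cv2
im=cv2.imread('pics/w10.png');cv2.imwrite('pics/w10c.png',cv2.resize(im[130:250,190:310],None,fx=5,fy=5,interpolation=cv2.INTER_CUBIC)[:600])
E
```

```text
19.8 [512.8 177.8 252.6] [-3.9 -0.3  6.4] 21.34107944582089
saddle wrist [(0.61, array([505.9, 186.9, 165.7]))]
saddle scene [(0.78, array([509. , 187.4, 169.8]))]
tool_center wrist [(0.94, array([505.4, 191.9,  72.5])), (0.59, array([491. , 303. ,  35.6]))]
tool_center scene [(0.61, array([493.4, 299.5,  36.8])), (0.53, array([506.8, 185.4,  76.8]))]
```

View pics/w10c.png

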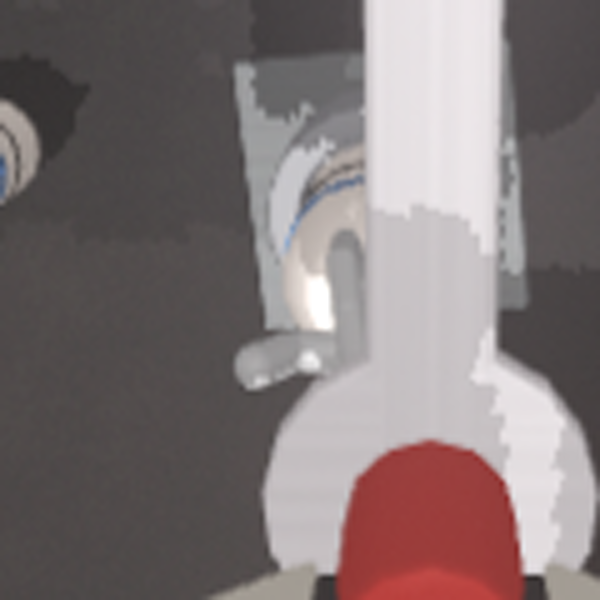

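View pics/s10.png

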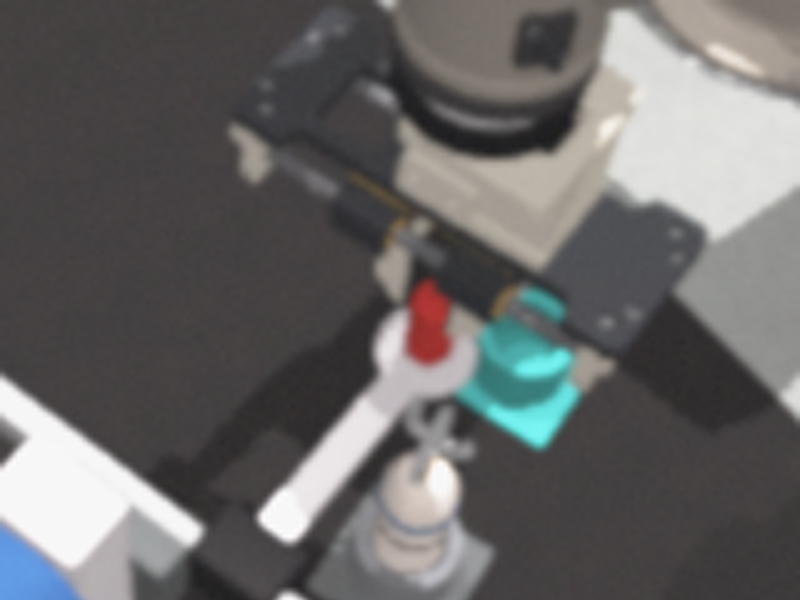

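The upward pull fell by about 4 N and tool_center rose to ≈73 mm, so the screwdriver is lifted. I keep rising.

servo_tool(series=[[0,0,0,-0.04,0],[0,0,0,-0.07,0],[0,0,0,-0.08,0],[0,0,0,-0.08,0],[0,0,0,-0.08,0],[0,0,0,-0.08,0],[0,0,0,-0.08,0],[0,0,0,-0.08,0],[0,0,0,-0.08,0],[0,0,0,-0.08,0],[0,0,0,-0.08,0],[0,0,0,-0.08,0],[0,0,0,-0.08,0],[0,0,0,-0.08,0],[0,0,0,-0.08,0],[0,0,0,-0.07,0],[0,0,0,-0.04,0],[0,0,0,-0.02,0],[0,0,0,0,0]])

```text
time: 22.48
tool_pos: [512.7, 177.4, 315.5]
tcp_rot: [3.141, -0.0, 0.275]
contact_force: [-1.0, 0.5, 4.8]
grip_width: 20.7
```

servo_tool(series=[[0,0,0,-0.02,0],[0,0,0,-0.02,0],[0,0,0,-0.02,0],[0,0,0,0,0],[0,0,0,0,0]])

```text
time: 23.1
tool_pos: [512.7, 177.4, 318.5]
tcp_rot: [3.141, -0.0, 0.275]
contact_force: [0.5, -0.0, 5.4]
grip_width: 21.2
```

servo_tool(series=[[0,0,0,-0.02,0],[0,0,0,0,0],[0,0,0,0,0]])

```text
time: 23.48
tool_pos: [512.6, 177.3, 318.9]
tcp_rot: [3.142, 0.001, 0.275]
contact_force: [1.3, 1.1, -0.6]
grip_width: 20.9
```

The pull went from +5 to ≈0 N at TCP 318.9, the same height as at grasp, so the carriage is at its upper stop. I let it settle and check.

servo_tool(series=[[0,0,0,-0.01,0],[0,0,0,0,0],[0,0,0,0,0],[0,0,0,0,0]])

```text
time: 23.98
tool_pos: [512.5, 177.3, 319.1]
tcp_rot: [-3.142, 0.001, 0.275]
contact_force: [2.9, 1.0, -10.3]
grip_width: 21.0
```

```bash
python3 look.py 11
```

```text
23.975 [512.5 177.3 319.1] [  2.9   1.  -10.3] 20.9610431193724
saddle wrist [(0.59, array([505. , 188. , 231.1]))]
saddle scene [(0.85, array([510. , 190.7, 235.9]))]
tool_center wrist [(0.94, array([490.1, 305. ,  35.8])), (0.91, array([504.1, 190.6, 138.3]))]
tool_center scene [(0.82, array([508.2, 182.8, 142.2])), (0.55, array([492.6, 295.6,  36.4]))]
```

View pics/s11.png

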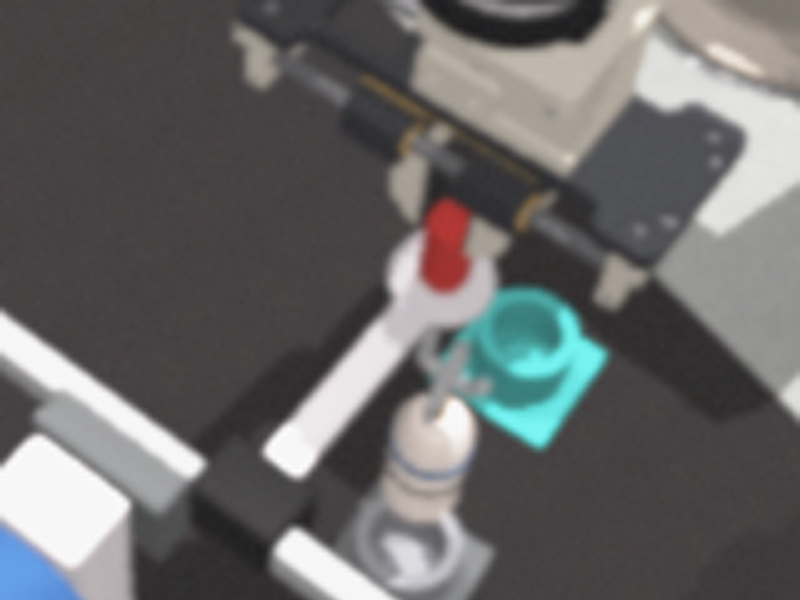

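The screwdriver hangs clear of the holder, with its centre at z ≈140. I relax the slight upward preload, then release and back off.

servo_tool(series=[[0,0,0,0.01,0],[0,0,0,0,0],[0.2,0,0,0,0],[0.3,0,0,0,0],[0.5,0,0,0,0],[0.7,0,0,0,0],[0.8,0,0,0,0],[0.8,0,0,0,0],[0.8,0,0,0,0],[0.8,0,0,0,0],[0.8,0,0,0,0]])

```text
time: 25.65
tool_pos: [512.6, 177.4, 319.4]
tcp_rot: [3.142, 0.0, 0.275]
contact_force: [-0.1, 1.2, -1.0]
grip_width: 73.1
```

servo_tool(series=[[0.8,0,0,-0.15,0],[0.8,0,0,-0.3,0],[0.8,0,0,-0.4,0],[0.8,0,0,-0.4,0],[0.8,0,0,-0.4,0],[0.8,0,0,-0.4,0],[0.8,0,0,-0.2,0],[0.8,0,0,0,0],[0.8,0,0,0,0],[0.8,0,0,0,0],[0.8,0,0,0,0],[0.8,0,0,0,0],[0.8,0,0,0,0],[0.8,0,0,0,0],[0.8,0,0,0,0],[0.8,0,0,0,0]])

```text
time: 27.65
tool_pos: [512.6, 177.4, 431.9]
tcp_rot: [3.142, 0.0, 0.275]
contact_force: [-0.6, 0.4, 0.4]
grip_width: 73.4
```

```bash
python3 look.py 12; cp pics/s12.png pics/s12a.png; python3 - <<'E'
from h import *
bot.capture("top")
for l in("reflector","jar","bin"): print(l,[(round(x["p"],2),w("top",x["point"])) for x in bot.pinpoint("top",l)][:1])
E
```

```text
27.65 [512.6 177.4 431.9] [-0.6  0.4  0.4] 73.36686598447199
saddle wrist [(0.84, array([506.9, 191.9, 233.4])), (0.67, array([575.6, 433.2,   3.3]))]
saddle scene [(0.86, array([508.7, 190.6, 233.9]))]
tool_center wrist [(0.75, array([508.2, 191.6, 138.9])), (0.51, array([492.8, 304.6,  35.3]))]
tool_center scene [(0.92, array([508.1, 184.5, 140.6])), (0.5, array([493.9, 299.6,  39. ]))]
reflector []
jar [(0.86, array([ 6.58503509e+02, -3.74671684e+02, -5.52771133e-01]))]
bin [(0.82, array([ 407.68478808, -425.34149864,   -3.0961852 ]))]
```

servo_tool(series=[[0.8,0,0,0,0],[0.8,0,0,0,0],[0.8,0,0,0,0],[0.8,0,0,0,0],[0.8,0,0,0,0],[0.8,0,0,0,0],[0.8,0,0,0,0],[0.8,0,0,0,0]])

```text
time: 29.15
tool_pos: [512.6, 177.4, 431.9]
tcp_rot: [3.141, 0.0, 0.275]
contact_force: [-0.2, 0.1, -0.5]
grip_width: 73.6
```

```bash
python3 look.py 13; python3 - <<'E'
import cv2,numpy as np
a=cv2.imread('pics/w12.png').astype(int);b=cv2.imread('pics/w13.png').astype(int)
d=abs(a-b).max(2);print("diff px>25:",(d>25).sum(), np.argwhere(d>25)[:6])
E
```

```text
29.15 [512.6 177.4 431.9] [-0.2  0.1 -0.5] 73.61606411626232
saddle wrist [(0.98, array([508.1, 186.5, 235. ]))]
saddle scene [(0.57, array([508.9, 190.6, 238.3]))]
tool_center wrist [(0.83, array([505.1, 192.3, 138.4])), (0.52, array([490.8, 304.6,  35.9]))]
tool_center scene [(0.46, array([493.1, 300. ,  36.4]))]
diff px>25: 190 [[317 101]
 [318 101]
 [318 102]
 [318 103]
 [318 104]
 [318 105]]
```

View pics/s13.png

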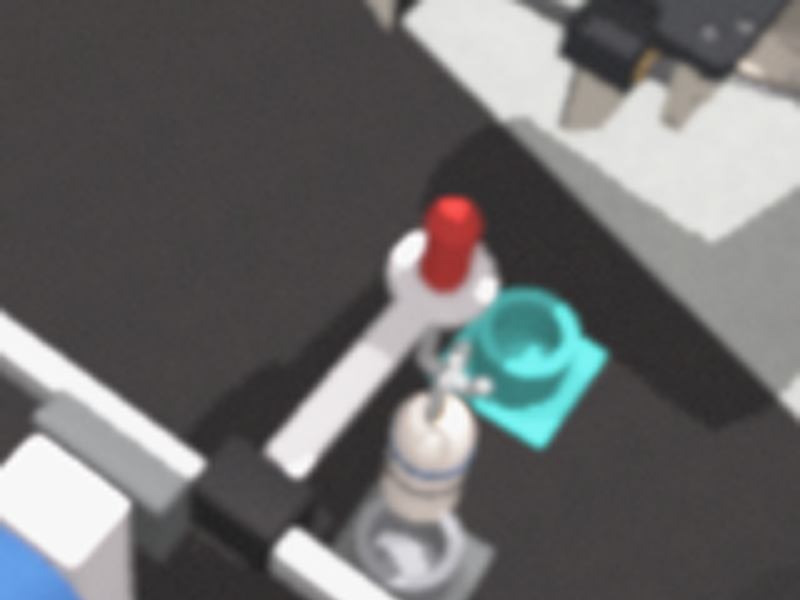

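View pics/w13.png

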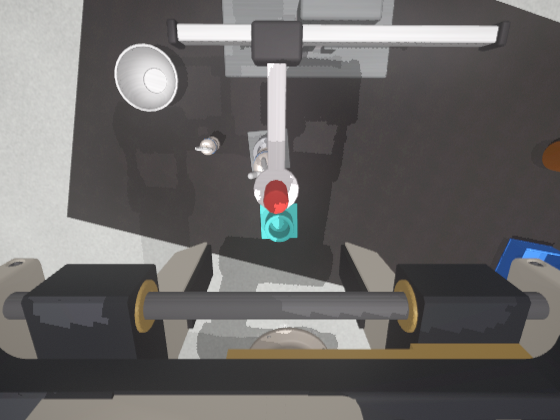

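The two wrist pictures 1.5 s apart differ only in gripper and shadow pixels (rows ≥ 317), with nothing around the screwdriver (row ~150), so it hangs still. I hand in.

```bash
python3 -c "
from plant import bot
print(bot.get_obs()['time']); print(bot.close_job())"
```

```text
29.45
the job is handed in; nothing more can be done
None
```

The screwdriver is hanging still on the fully retracted hook, clear of the grey holder. I let go and handed the job in at 29.5 s.

**What I did:** I gripped the red grip, slid the hook aside and pulled it down about 96 mm. Three wrist views put the eye's top at about 164 mm. I slid the hook slowly through the eye and felt no knock: side force changed by about 1 N. I then raised hook and screwdriver at about 30 mm/s or less to the top stop, opened the fingers and backed off upward.

**Last checks:**
- **Hook:** the seat measured about 234–238 mm high, against 235 mm expected when fully retracted.
- **Screwdriver:** its centre was at about 139 mm, which puts its underside about 86 mm above the bench; the holder is 45 mm high. Two wrist pictures 1.5 s apart showed no change around it.
- **Robot:** after backing off, the force on the tool was about 0 N.
- **Bystanders:** the jar and bin were found at the end, and the bowl was in view. I did not measure where any of the three stood beforehand; the arm never went near them.

**What disagreed or failed:**
- The gripper read about 21 mm on the 24 mm grip. I put this down to finger give; the grip was centred between the pads.
- The eye-height fit varied from 161 to 179 mm until I modelled the ring as a chamfered rectangle and viewed it more obliquely.
- For about half a second before release I pushed up on the top stop with about 10 N, then backed it off.
- On the final look, one network missed the screwdriver in the scene picture and another missed the bowl in the top picture. Both were plainly visible in the pictures I viewed.

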